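# Load the stuffing-tube carrier and lift it off the bench

## Task

The meat grinder's stuffing tubes are going to the dishwasher: lay the tube that is standing on the bench on its side in the empty cradle of the white carrier, beside the tube that already lies in the other cradle, and let go of it. Then pick the carrier up by its top handle, keeping it level so that both tubes stay in their cradles, raise it at least 10 cm off the bench and finish there, still holding it steady and level in the air. Leave the shaker, the bowl and the jug where they stand.

Things in the scene. Friction and masses are not known exactly. Their poses are not given: they have to be found in the camera images.
- carrier: white plastic tray with black cradles and handle, loose on the bench, 0.42 kg. Base 190 (its x) x 170 (its y) x 5 mm, rim 12 mm high; origin at the underside's centre, z up. Two V cradles (45 degree faces, mouth 50 mm wide at z 51 mm) run along y at x = -65 (empty) and +65 mm (loaded), each two supports 8 mm thick at y = -52 and +52 mm, open between; a tube lies with its axis at z 50 mm. Handle in the middle.
- handle (a point): centre of the carrier's handle: a flat black bar 70 mm long along the carrier's y, 12 mm thick along its x, 24 mm high, its centre 90 mm above the carrier's underside, on two legs at y = -30 and +30 mm; axes as the carrier's. Tops of the lying tubes: 66 mm above the underside (flanges 76 mm).
- empty_cradle (a point): where the middle of the standing tube's axis belongs: on the axis of the empty cradle, half way between its two V supports, 50 mm above the carrier's underside; axes as the carrier's (y along the cradle).
- tube: bare aluminium stuffing tube, 160 mm long, 0.16 kg, at first standing upright on its flange on the bench. Origin at the centre of the flange's outer face (its foot), z along the tube to the other end (up at first). Flange 52 mm in diameter, 8 mm thick; the rest is a cylinder 32 mm in diameter. Either way round in the cradle will do, flange outside the supports.
- tube_mid (a point): the point on the tube's axis half way along it, 80 mm from the flange's face; axes as the tube's.
- loaded_tube: a second tube of the same size, lying loose in the carrier's other cradle. Origin at the middle of its axis, y along the tube away from its flange.
- shaker: steel shaker with a lid, 56 mm in diameter, 85 mm high, standing near the tube; origin at the centre of its underside. Not to be moved.
- bowl: steel bowl, 140 mm across, 55 mm high; origin at the centre of its underside. Not to be moved.
- jug: steel jug with a side handle, 76 mm in diameter, 80 mm high; origin at the centre of its underside. Not to be moved.
Not all that is in view belongs to the job. What is shaped like the tube but blue is not meant. Leave any pink or turquoise look-alike of the loaded_tube alone.

How it is judged:
By the outcome, as a careful person would: the job done as asked, in the order asked, and still so for the second after the job is handed in, while the arm keeps its last pose, push and grip.
It also fails if it takes over 48 s, if anything falls off the work surface, if the arm or the gripper's body presses on something with over 40 N, if the wrist force passes 120 N, or if a joint passes its speed limit or range.

## Robot

A 6-joint arm with a two-finger parallel gripper is mounted at the origin on the work surface. World frame = base frame: x ahead of the robot, y to its left, z up, the work surface at z = 0. Lengths are in m, angles in rad, forces in N, time in s.
With the tool pointing down it reaches from about 0.375 to 0.825 m from the base axis. Payload 5.5 kg.
Tool frame: the origin (TCP) lies between the finger pads; the fingertips stand 8 mm ahead of it and the grasp point (between the pads) lies 11 mm behind it (ctrl.nose_length is the distance from the TCP to the fingertips, in m); z points along the fingers, y is the line along which they close (so a half turn about z gives the same grasp; the last joint's range is limited). The gripper opens to 85 mm and grips with 20 to 120 N. Pads are 22 mm wide; open, the fingers measure 114 mm over their backs; the gripper's body (76 mm by 85 mm) begins 54 mm behind the grasp point. The pads swing forward as they close: fully open they stand 13 mm farther back than shut.
Start: joints at [-1.248, 0.314, -0.047, 1.21, 0, 1.571], TCP at [0.19, -0.569, 0.239] pointing down, gripper open.
Joint ranges: [-2.67, 2.67], [-0.69, 1.73], [-1.03, 1.25], [-2.08, 2.16], [-1.42, 1.45], [-3.14, 3.14]. Speed limits (rad/s): [2.39, 2.39, 3.01, 3.14, 3.14, 3.14].

## Interface

Orientations are given as a unit quaternion [w, x, y, z].
In Python, from plant import ctrl, grab_frame gives the robot as it stands.
- The arm moves only by the tool carry_out, never from a script. Its argument "commands" is a list that holds one entry, the list of rows, each a list of 7 numbers: the turn, a rotation vector about the world's x, y, z as a fraction of full scale, then the shift along the world's x, y, z as a fraction of full scale, then the opening, from 0 (shut) to 1 (fully open). In form: [[[wx, wy, wz, tx, ty, tz, grip], ...]]. A call has exactly 8 rows; each row is the pose to reach, as a shift and turn from the pose commanded when the call began; what a row does not reach only later rows make up. Full scale, the value 1, is 20 cm for a shift and 0.5 rad for a turn. A row lasts 1/10 s, in which the tool goes at most 50 mm and 8.59 degrees, less where a joint would pass 70% of its speed; a pose out of reach is approached as far as the arm can. A call with a number of a shift or a turn outside -1 to 1 is refused whole. A call with a gripper value outside its range is refused whole. The fingers move at their own pace and stop on an object; "newtons" is the grip in N (left out, the last holds). Time passes only in rows, so rows that repeat a pose let the fingers close, or fill a call up. It gives the time, the measured TCP pose, the force, the opening and the grip force at its end, in the units of the state.
- ctrl.read_state(): the state, without advancing time (a new reading comes with each control period).
- grab_frame(name): name is "side" or "top"; returns a dict with "image" (420x560x3 uint8, blue, green, red), "range_z" (420x560 float32, m along the optical axis (not along the pixel's ray), 0 where there is no reading), "fovy" (degrees; the focal length in pixels is half the picture's height over the tangent of half this angle, whatever the lens; pixels are square), "cx", "cy" (the principal point, pixels), "view" (4x4, takes a point from world to camera coordinates). Camera axes: x right, y up, looking along -z (the intrinsics and any distortion apply to the point x, -y, -z); pixel columns grow to the right and rows downward; lengths in m; the calibration is good to about 2 mm. A picture is of the moment at which its call begins.
- ctrl.sign_off(): hands the job in; it is judged then, once.
The state is a dict: "time": time; "q": joint angles; "dq": joint speeds; "joint_efforts": joint torques, N m; "eef_pos": TCP position; "ee_rot": TCP orientation; "contact_force": force on the tool from outside, world axes, zero at the start; "torque": the same for the moment, N m; "opening": opening from 0.0 (shut) to 1.0 (fully open); "finger_force": force on a finger pad.
Only numpy, scipy, OpenCV 4.12 (cv2) and the standard library are available. Lean on these libraries where they do the work, as an engineer would, in place of code of your own. Each camera call takes 0.05 s, during which the arm holds its last target. There are 200 camera calls.

## Working session

There is one attempt and no reset: what is moved stays moved. The work goes in short steps, Python scripts to look and compute and a tool call to move; the robot and the scene stay as the last step left them, time stands still between calls to the robot, and variables do not carry over. Pictures are saved under pics/ and viewed, at most 10 in all, crops included, and the job is handed in when it is done.

Besides the shell and the picture viewer there is one more tool, called after ">>>" as name([rows], argument=value, ...), one row to a line, values as JSON. carry_out: Moves the arm, as the interface text tells. Shift numbers are shares of 20 cm and turn numbers shares of 0.5 rad, none past 1 either way. Its arguments: {"type":"object","properties":{"commands":{"type":"array"},"newtons":{"type":"number"}},"required":["commands"]}

```bash
mkdir -p pics; ls; cat > h.py <<'E'
import numpy as np, cv2
from plant import ctrl, grab_frame
def cloud(f):
    h,w=f["range_z"].shape; F=h/2/np.tan(np.radians(f["fovy"])/2)
    v,u=np.mgrid[:h,:w]; z=f["range_z"]
    P=np.stack([(u-f["cx"])/F*z,-(v-f["cy"])/F*z,-z,np.ones_like(z)],-1)
    W=P@np.linalg.inv(f["view"]).T
    W=W[...,:3].copy(); W[z==0]=np.nan
    return W
E
python3 - <<'E'
from h import *
for n in ("side","top"):
    f=grab_frame(n); cv2.imwrite(f"pics/{n}0.png",f["image"]); np.save(f"{n}0.npy",cloud(f)); print({k:(v if np.ndim(v)<2 else (np.round(v,3) if k=="view" else v.shape)) for k,v in f.items()})
print(ctrl.read_state(), ctrl.nose_length)
E
```

```text
pics
{'image': (420, 560, 3), 'range_z': (420, 560), 'fovy': 56.80917138948885, 'cx': 268.18929523818923, 'cy': 218.68398177987143, 'view': array([[-0.98 , -0.2  ,  0.014,  0.592],
       [ 0.132, -0.59 ,  0.797, -0.146],
       [-0.151,  0.782,  0.604, -0.997],
       [ 0.   ,  0.   ,  0.   ,  1.   ]])}
{'image': (420, 560, 3), 'range_z': (420, 560), 'fovy': 57.71001296869865, 'cx': 278.9736618862196, 'cy': 216.17806296197605, 'view': array([[ 0.012, -1.   , -0.016, -0.005],
       [ 0.993,  0.01 ,  0.118, -0.622],
       [-0.118, -0.017,  0.993, -1.209],
       [ 0.   ,  0.   ,  0.   ,  1.   ]])}
{'time': 0.1, 'q': array([-1.24800722e+00,  3.14192406e-01, -4.79514388e-02,  1.21022070e+00,
        3.48431491e-06,  1.57079831e+00]), 'dq': array([ 0.00094389, -0.00222272,  0.00127333, -0.00052518,  0.00178087,
        0.00151751]), 'joint_efforts': array([-7.24772417e-04, -5.40767205e+01,  3.40541375e+01,  1.12179952e-02,
       -3.59884598e-05,  1.05756598e-05]), 'eef_pos': array([ 0.19016866, -0.56853356,  0.23851067]), 'ee_rot': array([-7.74200123e-04,  9.87004002e-01,  1.60693762e-01, -1.24283723e-04]), 'contact_force': array([ 0.67638699, -0.02543519, -0.82211226]), 'torque': array([-0.0373766 ,  0.02930252,  0.00395236]), 'finger_force': 0.0, 'opening': 0.9971508271139157} 0.008
```

View pics/top0.png

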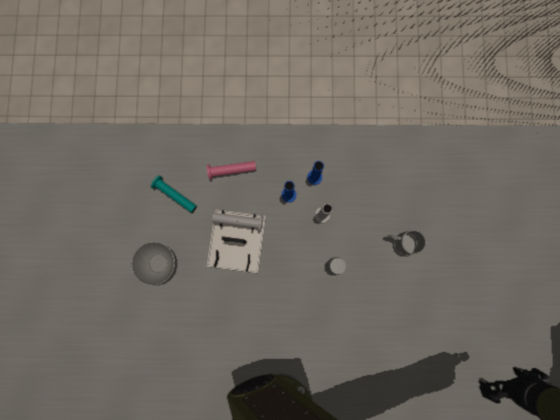

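View pics/side0.png

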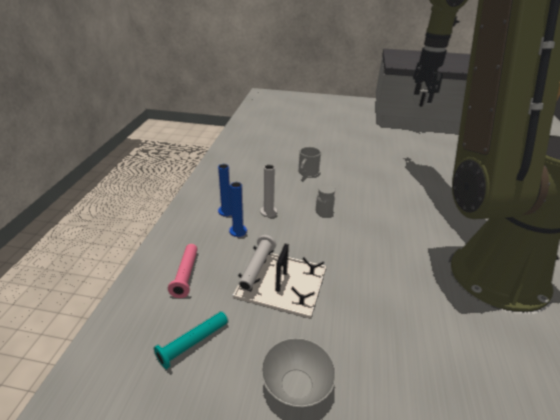

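The top view shows the tube standing at (323,212), the shaker at (337,266), the jug at (407,243) and the bowl at (154,264). The carrier is at (236,241), with its loaded cradle on the far side (+x), its handle at (234,240) and the empty cradle near. The blue, pink and turquoise pieces are decoys. Next I measure.

```bash
python3 - <<'E'
from h import *
for n,boxes in (("top",dict(tube=(312,200,336,226),shaker=(325,252,352,280),jug=(383,226,428,258),bowl=(130,238,180,290),blue1=(305,158,328,188),blue2=(278,178,300,206),handle=(218,230,252,250),loaded=(208,206,268,234),carrier=(200,206,270,276))),
 ("side",dict(tube=(258,160,280,220),shaker=(314,184,338,216),handle=(272,242,292,292),loaded=(238,234,276,292),carrier=(232,232,332,312)))):
    W=np.load(f"{n}0.npy"); I=cv2.imread(f"pics/{n}0.png")
    for k,(a,b,c,d) in boxes.items():
        P=W[b:d,a:c].reshape(-1,3); C=I[b:d,a:c].reshape(-1,3)
        ok=~np.isnan(P[:,0]); P=P[ok]; C=C[ok]
        if k=="carrier":
            m=(C.min(1)>150)&(P[:,2]<.03) if n=="top" else (C.min(1)>150)&(P[:,2]<.03)
            r=cv2.minAreaRect(P[m][:,:2].astype(np.float32)); print(n,k,m.sum(),r,P[m][:,2].mean()); continue
        if k=="loaded": m=(P[:,2]>.045)&(P[:,2]<.085)&(C.min(1)>60)
        elif k=="handle": m=(P[:,2]>.085)
        else: m=P[:,2]>.015
        Q=P[m]
        if len(Q)<3: print(n,k,len(Q));continue
        top=Q[Q[:,2]>Q[:,2].max()-.012]
        print(n,k,m.sum(),"min",Q.min(0).round(3),"max",Q.max(0).round(3),"topmean",top.mean(0).round(3),len(top))
        if k in("handle","loaded"):
            print("   rect",cv2.minAreaRect(Q[:,:2].astype(np.float32)), "pca ang",np.degrees(np.arctan2(*np.linalg.svd(Q[:,:2]-Q[:,:2].mean(0),full_matrices=False)[2][0][::-1])))
    m=(np.abs(W[...,2])<.02); print(n,"bench z",np.nanmedian(W[...,2][m]))
E
python3 - <<'E'
import cv2
I=cv2.imread("pics/top0.png")[150:290,130:350]
cv2.imwrite("pics/crop1.png",cv2.resize(I,None,fx=3.6,fy=3.6,interpolation=cv2.INTER_CUBIC))
E
```

```text
top tube 160 min [ 0.616 -0.153  0.015] max [ 0.646 -0.117  0.167] topmean [ 0.632 -0.139  0.161] 91
top shaker 271 min [ 0.438 -0.204  0.016] max [ 0.492 -0.152  0.092] topmean [ 0.464 -0.18   0.087] 207
top jug 425 min [ 0.503 -0.454  0.015] max [ 0.578 -0.346  0.09 ] topmean [ 0.542 -0.419  0.081] 71
top bowl 974 min [0.396 0.336 0.015] max [0.533 0.474 0.063] topmean [0.462 0.415 0.055] 209
top blue1 193 min [ 0.743 -0.13   0.015] max [ 0.775 -0.097  0.166] topmean [ 0.759 -0.114  0.162] 90
top blue2 162 min [ 0.682 -0.05   0.015] max [ 0.713 -0.013  0.167] topmean [ 0.698 -0.027  0.162] 90
top handle 92 min [0.533 0.111 0.088] max [0.548 0.179 0.109] topmean [0.541 0.146 0.104] 88
   rect ((0.541068971157074, 0.14529170095920563), (0.06864161789417267, 0.011968366801738739), 83.23472595214844) pca ang -96.58585608996742
top loaded 521 min [0.572 0.057 0.045] max [0.639 0.218 0.081] topmean [0.601 0.103 0.073] 61
   rect ((0.6064751148223877, 0.13810232281684875), (0.15968623757362366, 0.05253756791353226), 83.32208251953125) pca ang 83.07245955547806
top carrier 195 ((0.51176410
[... 311 characters left out ...]
52  0.088] topmean [ 0.464 -0.177  0.084] 151
side handle 162 min [0.533 0.111 0.085] max [0.551 0.181 0.105] topmean [0.542 0.15  0.101] 135
   rect ((0.5419610142707825, 0.1456974744796753), (0.0693318098783493, 0.012431119568645954), 83.18895721435547) pca ang 82.48432411979292
side loaded 769 min [0.573 0.057 0.045] max [0.639 0.219 0.077] topmean [0.604 0.125 0.067] 246
   rect ((0.6061249375343323, 0.13693489134311676), (0.16325929760932922, 0.054540637880563736), 83.97541046142578) pca ang 83.14703078121484
side carrier 2054 ((0.5443059206008911, 0.13659580051898956), (0.18604040145874023, 0.19597598910331726), 83.06422424316406) 0.005946644002704076
side bench z 0.0005658258293499419
```

View pics/crop1.png

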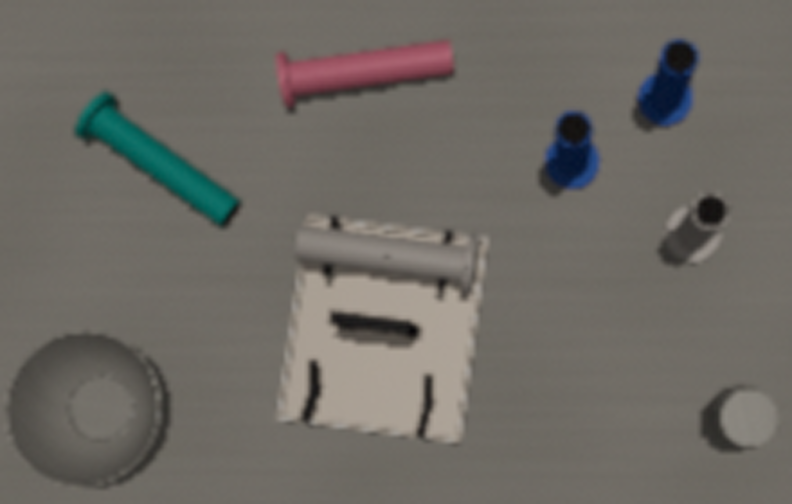

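The top crop shows the carrier yawed about -7°, with the handle at world (0.541, 0.145), so the empty cradle is at about (0.477, 0.153). The tube is at (0.632, -0.138) and the shaker at (0.464, -0.180). The plan is to grip the tube from the side with the tool 25° below horizontal and heading -30°, away from the shaker. Then I swing the tool down to lay the tube with its flange toward +y. First I make a safe move up and inward, which also shows the joint 6 sign.

>>> carry_out([
  [[0,0,0,0.1,0.1,0.2,1],[0,0,0,0.25,0.25,0.4,1],[0,0,0,0.45,0.45,0.5,1],[0,0,0,0.65,0.65,0.5,1],[0,0,0,0.8,0.8,0.5,1],[0,0,0,0.9,0.95,0.5,1],[0,0,0,0.9,1,0.5,1],[0,0,0,0.9,1,0.5,1]],
])

```text
time: 0.9
eef_pos: [0.3707, -0.3674, 0.3392]
ee_rot: [-0.0, 0.987, 0.162, -0.0]
contact_force: [-0.2, -0.8, -0.6]
opening: 0.997
finger_force: 0.0
```

```bash
cat >> h.py <<'E'
from scipy.spatial.transform import Rotation as Ro
def cur():
    s=ctrl.read_state(); return s["eef_pos"], Ro.from_quat(np.roll(s["ee_rot"],-1))
def rot(y,z):
    y=np.array(y,float);z=np.array(z,float);y/=np.linalg.norm(y);z/=np.linalg.norm(z)
    return Ro.from_matrix(np.stack([np.cross(y,z),y,z],1))
T=np.array([.632,-.138,0.]); H=np.array([.5415,.1455,.090]); yaw=np.radians(-6.9)
CX=np.array([np.cos(yaw),np.sin(yaw),0]); CY=np.array([-np.sin(yaw),np.cos(yaw),0]); K=np.array([0,0,1.])
EC=H-.065*CX; EC[2]=.05
def plan(p,R):
    p0,R0=cur(); w=(R*R0.inv()).as_rotvec(); d=np.array(p)-p0
    print("turn/0.5",(w/.5).round(3),"shift/0.2",(d/.2).round(3)); return w,d
E
python3 - <<'E'
from h import *
s=ctrl.read_state(); print(s["time"],s["q"].round(3),s["eef_pos"].round(4))
a,t=np.radians(-30),np.radians(25)
d=np.array([np.cos(a)*np.cos(t),np.sin(a)*np.cos(t),-np.sin(t)])
for sg in(1,-1):
    y=sg*np.array([-np.sin(a),np.cos(a),0]); g=T+[0,0,.1]+.011*d
    print(sg,"standoff",(g-.12*d).round(3),"grip",g.round(3)); plan(g-.12*d,rot(y,d))
E
```

```text
0.9 [-0.781  0.144 -0.036  1.391 -0.     2.035] [ 0.3707 -0.3674  0.3392]
1 standoff [ 0.546 -0.089  0.146] grip [ 0.641 -0.143  0.095]
turn/0.5 [-2.772  0.273  3.986] shift/0.2 [ 0.879  1.394 -0.966]
-1 standoff [ 0.546 -0.089  0.146] grip [ 0.641 -0.143  0.095]
turn/0.5 [-0.231 -2.322 -1.509] shift/0.2 [ 0.879  1.394 -0.966]
```

>>> carry_out([
  [[0,0,0.2,0.05,0.1,0,1],[0,0,0.4,0.15,0.2,0,1],[0,0,0.6,0.25,0.35,0,1],[0,0,0.8,0.35,0.5,0,1],[0,0,1,0.42,0.6,0,1],[0,0,1,0.45,0.7,0,1],[0,0,1,0.45,0.7,0,1],[0,0,1,0.45,0.7,0,1]],
])

```text
time: 1.7
eef_pos: [0.4599, -0.2302, 0.3391]
ee_rot: [0.0, 0.917, 0.399, -0.0]
contact_force: [-0.4, 0.2, 0.0]
opening: 1.004
finger_force: 0.0
```

>>> carry_out([
  [[0,0,0.2,0.05,0.1,0,1],[0,0,0.4,0.15,0.2,0,1],[0,0,0.6,0.25,0.35,0,1],[0,0,0.8,0.3,0.5,0,1],[0,0,1,0.35,0.6,0,1],[0,0,1,0.35,0.7,0,1],[0,0,1,0.35,0.7,0,1],[0,0,1,0.35,0.7,0,1]],
])

```text
time: 2.5
eef_pos: [0.5302, -0.0904, 0.3392]
ee_rot: [0.0, 0.79, 0.614, -0.0]
contact_force: [-0.1, -0.4, -0.7]
opening: 1.002
finger_force: 0.0
```

>>> carry_out([
  [[0,0,0.2,0,0,0,1],[0,0,0.4,0,0,0,1],[0,0,0.6,0,0,0,1],[0,0,0.8,0,0,0,1],[0,0,1,0,0,0,1],[0,0,1,0,0,0,1],[0,0,1,0,0,0,1],[0,0,1,0,0,0,1]],
])

```text
time: 3.3
eef_pos: [0.5302, -0.0898, 0.3393]
ee_rot: [0.0, 0.614, 0.79, -0.0]
contact_force: [0.5, -0.2, -0.4]
opening: 1.001
finger_force: 0.0
```

>>> carry_out([
  [[0,0,0.2,0,0,0,1],[0,0,0.4,0,0,0,1],[0,0,0.6,0,0,0,1],[0,0,0.8,0,0,0,1],[0,0,1,0,0,0,1],[0,0,1,0,0,0,1],[0,0,1,0,0,0,1],[0,0,1,0,0,0,1]],
])

```text
time: 4.1
eef_pos: [0.5303, -0.0891, 0.3393]
ee_rot: [0.0, 0.399, 0.917, -0.0]
contact_force: [0.3, 0.1, 0.4]
opening: 1.003
finger_force: 0.0
```

```bash
python3 - <<'E'
from h import *
s=ctrl.read_state(); print(s["time"],s["q"].round(3),s["eef_pos"].round(4))
a,t=np.radians(-30),np.radians(25)
d=np.array([np.cos(a)*np.cos(t),np.sin(a)*np.cos(t),-np.sin(t)])
y=np.array([-np.sin(a),np.cos(a),0]); g=T+[0,0,.1]+.011*d
plan(g-.12*d,rot(y,d)); plan(g-.12*d,rot(y,[0,0,-1]))
E
```

```text
4.1 [-0.166  0.175 -0.     1.396 -0.     0.654] [ 0.5303 -0.0891  0.3393]
turn/0.5 [-1.418 -1.781  0.529] shift/0.2 [ 0.081  0.002 -0.966]
turn/0.5 [0.    0.    0.595] shift/0.2 [ 0.081  0.002 -0.966]
```

>>> carry_out([
  [[-0.12,-0.15,0.045,0,0,0,1],[-0.24,-0.3,0.09,0,0,0,1],[-0.36,-0.45,0.13,0,0,0,1],[-0.48,-0.6,0.18,0,0,0,1],[-0.6,-0.75,0.22,0,0,0,1],[-0.71,-0.89,0.265,0,0,0,1],[-0.71,-0.89,0.265,0,0,0,1],[-0.71,-0.89,0.265,0,0,0,1]],
])

```text
time: 4.9
eef_pos: [0.5301, -0.0887, 0.3397]
ee_rot: [0.27, 0.322, 0.905, -0.073]
contact_force: [0.1, 0.3, 0.3]
opening: 1.0
finger_force: 0.0
```

>>> carry_out([
  [[-0.12,-0.15,0.045,0,0,-0.05,1],[-0.24,-0.3,0.09,0,0,-0.1,1],[-0.36,-0.45,0.13,0,0,-0.15,1],[-0.48,-0.6,0.18,0,0,-0.2,1],[-0.6,-0.75,0.22,0,0,-0.3,1],[-0.71,-0.89,0.265,0,0,-0.4,1],[-0.71,-0.89,0.265,0,0,-0.4,1],[-0.71,-0.89,0.265,0,0,-0.4,1]],
])

```text
time: 5.7
eef_pos: [0.5678, -0.066, 0.3038]
ee_rot: [0.49, 0.231, 0.827, -0.149]
contact_force: [-0.1, -0.7, -0.6]
opening: 1.0
finger_force: 0.0
```

```bash
python3 - <<'E'
from h import *
s=ctrl.read_state(); print(s["time"],s["q"].round(3),s["eef_pos"].round(4))
a,t=np.radians(-30),np.radians(25)
d=np.array([np.cos(a)*np.cos(t),np.sin(a)*np.cos(t),-np.sin(t)])
y=np.array([-np.sin(a),np.cos(a),0]); g=T+[0,0,.1]+.011*d
plan(g-.12*d,rot(y,d)); print((.12*d/.2).round(3))
f=grab_frame("side"); cv2.imwrite("pics/s1.png",f["image"])
W=cloud(f)[160:220,258:280].reshape(-1,3); W=W[W[:,2]>.03]; print(W.min(0),W.max(0))
E
```

```text
5.7 [ 0.259 -0.267 -1.021 -0.081 -0.704  0.453] [ 0.5678 -0.066   0.3038]
turn/0.5 [-0.025 -0.123  0.068] shift/0.2 [-0.107 -0.113 -0.789]
[ 0.471 -0.272 -0.254]
[ 0.61580042 -0.1567346   0.03134232] [ 0.64808277 -0.12281388  0.16360395]
```

View pics/s1.png

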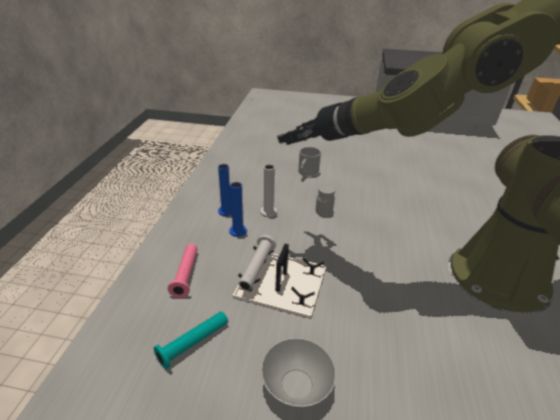

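The side view shows the arm still high, with the gripper at about (285,138), clear of everything. Joint 3 is at its folding limit, so that standoff is too close in. I fit a simple arm model and check which grip and approach poses are reachable.

```bash
cat > fk.py <<'E'
import numpy as np
from scipy.spatial.transform import Rotation as Ro
from scipy.optimize import least_squares
D=[([-1.24800722e+00,3.14192406e-01,-4.79514388e-02,1.21022070,0,1.5708],[.19016866,-.56853356,.23851067]),
([-0.781,0.144,-0.036,1.391,0,2.035],[0.3707,-0.3674,0.3392]),
([-0.166,0.175,0,1.396,0,0.654],[0.5303,-0.0891,0.3393]),
([0.259,-0.267,-1.021,-0.081,-0.704,0.453],[0.5678,-0.066,0.3038])]
def fk(q,P):
    o,h,L2,e,L3,a,L=P; s5=1
    R1=Ro.from_euler('z',q[0]); p=q[1]-q[2]
    A=Ro.from_euler('y',p); B=Ro.from_euler('y',p+q[3]); C=B*Ro.from_euler('z',q[4])
    v=np.array([o,0,h])+L2*np.array([np.sin(q[1]),0,np.cos(q[1])])+A.apply([L3,0,e])+B.apply([a,0,0])+C.apply([L,0,0])
    N=Ro.from_matrix(np.array([[0,0,1],[0,1,0],[-1,0,0.]])) # tool z along x, y left at q6=0
    return R1.apply(v), R1*C*N*Ro.from_euler('z',q[5])
x0=np.array([0,.35,.5,.05,.45,.1,.15])
def fit():
    r=least_squares(lambda P:np.r_[np.concatenate([fk(q,P)[0]-t for q,t in D])*1000,(P-x0)*.5],x0)
    return r.x,r.fun
lo=np.array([-2.67,-.69,-1.03,-2.08,-1.42,-3.14]);hi=np.array([2.67,1.73,1.25,2.16,1.45,3.14])
def ik(p,R,P,q0=(0,.2,-.5,.5,0,.3)):
    f=lambda q:np.r_[(fk(q,P)[0]-p)*20,(R.inv()*fk(q,P)[1]).as_rotvec()*2]
    r=least_squares(f,np.clip(q0,lo+.01,hi-.01),bounds=(lo,hi)); return r.x,np.abs(r.fun).max()/20
E
python3 - <<'E'
from h import *; import fk
P,res=fk.fit(); print(P.round(3),np.abs(res[:12]).round(1))
print((fk.fk(fk.D[3][0],P)[1].inv()*cur()[1]).as_rotvec().round(3))
for ad in(-45,-30,-15):
  for td in (25,35,45):
    a,t=np.radians(ad),np.radians(td)
    d=np.array([np.cos(a)*np.cos(t),np.sin(a)*np.cos(t),-np.sin(t)]); y=[-np.sin(a),np.cos(a),0]
    o=[]
    for z in(.1,.2,.3):
        q,e=fk.ik(T+[0,0,z]+.011*d,rot(y,d),P); o.append((q.round(2).tolist(),round(e,4)))
    print(ad,td,o)
E
```

```text
[0.001 0.282 0.521 0.077 0.44  0.132 0.323] [0.  0.  0.  0.1 0.  0.2 0.1 0.2 0.2 0.  0.  0. ]
[ 0.001 -0.     0.001]
-45 25 [([0.15, 0.45, -1.03, -0.78, -0.83, 0.55], np.float64(0.0023)), ([0.14, 0.19, -1.0, -0.53, -0.81, 0.51], np.float64(0.0)), ([0.14, -0.01, -0.89, -0.22, -0.81, 0.51], np.float64(0.0))]
-45 35 [([0.09, 0.32, -0.96, -0.45, -0.68, 0.61], np.float64(0.0)), ([0.09, 0.11, -0.88, -0.15, -0.68, 0.61], np.float64(0.0)), ([0.09, -0.04, -0.74, 0.13, -0.68, 0.61], np.float64(0.0))]
-45 45 [([0.04, 0.26, -0.84, -0.12, -0.55, 0.65], np.float64(0.0)), ([0.04, 0.09, -0.74, 0.15, -0.55, 0.65], np.float64(0.0)), ([0.04, -0.02, -0.59, 0.4, -0.55, 0.65], np.float64(0.0))]
-30 25 [([0.06, 0.33, -1.03, -0.64, -0.6, 0.39], np.float64(0.0147)), ([0.03, 0.09, -1.03, -0.48, -0.53, 0.32], np.float64(0.0102)), ([0.01, -0.11, -1.03, -0.42, -0.48, 0.25], np.float64(0.0002))]
-30 35 [([-0.01, 0.26, -1.03, -0.55, -0.43, 0.34], np.float64(0.0056)), ([-0.02, 0.04, -1.01, -0.37, -0.4, 0.3], np.float64(0.0)), ([-0.02, -0.14, -0.87, -0.06, -0.4, 0.3], np.float64(0.0))]
-30 45 [([-0.06, 0.21, -0.95, -0.32, -0.32, 0.34], np.float64(0.0)), ([-0.06, 0.02, -0.85, -0.02, -0.32, 0.34], np.float64(0.0)), ([-0.06, -0.11, -0.7, 0.25, -0.32, 0.34], np.float64(0.0))]
-15 25 [([-0.16, 0.21, -1.03, -0.51, -0.12, 0.07], np.float64(0.0288)), ([-0.17, 0.0, -1.03, -0.4, -0.09, 0.06], np.float64(0.019)), ([-0.18, -0.17, -1.03, -0.37, -0.08, 0.04], np.float64(0.0057))]
-15 35 [([-0.18, 0.21, -1.03, -0.49, -0.07, 0.06], np.float64(0.013)), ([-0.18, -0.0, -1.03, -0.39, -0.06, 0.05], np.float64(0.003)), ([-0.18, -0.18, -0.92, -0.13, -0.06, 0.04], np.float64(0.0))]
-15 45 [([-0.19, 0.19, -1.0, -0.4, -0.05, 0.05], np.float64(0.0)), ([-0.19, -0.01, -0.89, -0.09, -0.05, 0.05], np.float64(0.0)), ([-0.19, -0.14, -0.74, 0.19, -0.05, 0.05], np.float64(0.0))]
```

```bash
cat > /tmp/t.py <<'E'
from h import *; import fk
P,res=fk.fit()
for ad in(-45,-60):
  for td in (25,30,35):
    a,t=np.radians(ad),np.radians(td)
    d=np.array([np.cos(a)*np.cos(t),np.sin(a)*np.cos(t),-np.sin(t)]); y=[-np.sin(a),np.cos(a),0]
    print(ad,td); q=None
    for n,p in (("hi",T+[0,0,.3]+.011*d),("back",T+[0,0,.1]-.1*d),("grip",T+[0,0,.1]+.011*d)):
        q,e=fk.ik(p,rot(y,d),P); print("  ",n,q.round(2),round(e,4))
    if ad==-45:
      for s in(1,-1):
        u=s*CY; d2=-np.sin(t)*u-np.cos(t)*K
        for z in(.02,.2):
            q2,e=fk.ik(EC+u*.02+.011*d2+[0,0,z],rot(np.cross(K,u),d2),P,(.2,.3,-.2,1,0,s*-1.2)); print("  place",s,z,q2.round(2),round(e,4))
E
python3 /tmp/t.py
```

```text
-45 25
   hi [ 0.14 -0.01 -0.89 -0.22 -0.81  0.51] 0.0
   back [ 0.36  0.23 -1.03 -0.31 -0.99  0.84] 0.0054
   grip [ 0.15  0.45 -1.03 -0.78 -0.83  0.55] 0.0023
  place 1 0.02 [ 0.55  0.51 -0.28  1.06 -0.34 -0.85] 0.0
  place 1 0.2 [ 0.55  0.36 -0.06  1.43 -0.34 -0.85] 0.0
  place -1 0.02 [ 0.01  0.24 -0.68  0.59  0.43  1.71] 0.0
  place -1 0.2 [ 0.01  0.05 -0.44  1.03  0.43  1.71] 0.0
-45 30
   hi [ 0.12 -0.03 -0.82 -0.03 -0.75  0.57] 0.0
   back [ 0.32  0.15 -1.03 -0.25 -0.89  0.8 ] 0.0012
   grip [ 0.12  0.38 -1.01 -0.64 -0.75  0.57] 0.0
  place 1 0.02 [ 0.58  0.56 -0.23  1.14 -0.39 -0.8 ] 0.0
  place 1 0.2 [ 0.58  0.42 -0.02  1.5  -0.39 -0.8 ] 0.0
  place -1 0.02 [-0.05  0.26 -0.7   0.58  0.52  1.66] 0.0
  place -1 0.2 [-0.05  0.06 -0.46  1.01  0.52  1.66] 0.0
-45 35
   hi [ 0.09 -0.04 -0.74  0.13 -0.68  0.61] 0.0
   back [ 0.27  0.09 -0.98 -0.12 -0.79  0.79] 0.0
   grip [ 0.09  0.32 -0.96 -0.45 -0.68  0.61] 0.0
  place 1 0.02 [ 0.61  0.62 -0.17  1.21 -0.44 -0.74] 0.0
  place 1 0.2 [ 0.61  0.47  0.02  1.56 -0.44 -0.74] 0.0
  place -1 0.02 [-0.1   0.28 -0.7   0.57  0.61  1.6 ] 0.0
  place -1 0.2 [-0.1   0.07 -0.48  1.01  0.61  1.6 ] 0.0
-60 25
   hi [ 0.21  0.12 -0.66  0.21 -1.04  0.92] 0.0
   back [ 0.42  0.37 -0.75  0.23 -1.12  1.32] 0.0
   grip [ 0.21  0.47 -0.83 -0.31 -1.04  0.92] 0.0
-60 30
   hi [ 0.19  0.11 -0.6   0.34 -0.96  0.97] 0.0
   back [ 0.38  0.31 -0.72  0.3  -1.03  1.29] 0.0
   grip [ 0.19  0.43 -0.79 -0.16 -0.96  0.97] 0.0
-60 35
   hi [ 0.16  0.1  -0.54  0.46 -0.87  0.99] 0.0
   back [ 0.34  0.26 -0.69  0.36 -0.94  1.26] 0.0
   grip [ 0.16  0.39 -0.75 -0.03 -0.87  0.99] 0.0
```

```bash
cat >> h.py <<'E'
a,t=np.radians(-60),np.radians(30)
D1=np.array([np.cos(a)*np.cos(t),np.sin(a)*np.cos(t),-np.sin(t)]); Y1=np.array([-np.sin(a),np.cos(a),0]); R1=rot(Y1,D1)
U=-CY; D2=-np.sin(t)*U-np.cos(t)*K; R2=rot(np.cross(K,U),D2)
E
python3 - <<'E'
from h import *
b=T+[0,0,.1]-.1*D1; g=T+[0,0,.1]+.011*D1
print(b,g); plan(b+[0,0,.12],R1)
E
```

```text
[ 0.58869873 -0.063       0.15      ] [ 0.63676314 -0.14625     0.0945    ]
turn/0.5 [ 0.07   0.011 -0.98 ] shift/0.2 [ 0.107  0.017 -0.17 ]
```

>>> carry_out([
  [[0,0,-0.15,0.02,0,0,1],[0.01,0,-0.3,0.04,0,0,1],[0.02,0,-0.45,0.06,0,0,1],[0.03,0,-0.6,0.08,0.01,0,1],[0.05,0.01,-0.75,0.1,0.02,0,1],[0.07,0.01,-0.9,0.11,0.02,0,1],[0.07,0.01,-0.98,0.11,0.02,0,1],[0.07,0.01,-0.98,0.11,0.02,0,1]],
])

```text
time: 6.55
eef_pos: [0.5897, -0.0625, 0.3044]
ee_rot: [0.433, 0.433, 0.75, -0.251]
contact_force: [0.9, 0.0, 1.2]
opening: 0.996
finger_force: 0.0
```

```bash
python3 - <<'E'
from h import *
print(ctrl.read_state()["q"].round(3))
b=T+[0,0,.1]-.1*D1; g=T+[0,0,.1]+.011*D1
plan(b,R1); plan(g,R1)
E
```

```text
[ 0.38   0.109 -0.543  0.678 -1.031  1.291]
turn/0.5 [0.002 0.    0.002] shift/0.2 [-0.005 -0.002 -0.772]
turn/0.5 [0.002 0.    0.002] shift/0.2 [ 0.235 -0.419 -1.05 ]
```

>>> carry_out([
  [[0,0,0,0,0,-0.1,1],[0,0,0,0,0,-0.25,1],[0,0,0,0,0,-0.4,1],[0,0,0,0,0,-0.55,1],[0,0,0,0,0,-0.7,1],[0,0,0,0,0,-0.77,1],[0,0,0,0,0,-0.77,1],[0,0,0,0,0,-0.77,1]],
])

```text
time: 7.35
eef_pos: [0.5884, -0.0629, 0.1507]
ee_rot: [0.434, 0.433, 0.749, -0.25]
contact_force: [0.9, -0.3, 1.1]
opening: 1.004
finger_force: 0.0
```

>>> carry_out([
  [[0,0,0,0.04,-0.07,-0.046,1],[0,0,0,0.08,-0.14,-0.092,1],[0,0,0,0.12,-0.21,-0.14,1],[0,0,0,0.16,-0.28,-0.185,1],[0,0,0,0.2,-0.35,-0.23,1],[0,0,0,0.24,-0.417,-0.278,1],[0,0,0,0.24,-0.417,-0.278,1],[0,0,0,0.24,-0.417,-0.278,1]],
])

```text
time: 8.15
eef_pos: [0.6368, -0.146, 0.0956]
ee_rot: [0.434, 0.433, 0.749, -0.25]
contact_force: [-1.0, -0.3, 0.8]
opening: 1.0
finger_force: 0.0
```

```bash
python3 - <<'E'
from h import *
g=T+[0,0,.1]+.011*D1
plan(g,R1)
F=[grab_frame(n) for n in("side","top")]
I=F[0]["image"][100:260,180:340]; J=F[1]["image"][150:290,260:400]
cv2.imwrite("pics/g1.png",np.hstack([cv2.resize(I,(400,400)),cv2.resize(J,(400,400))]))
E
```

```text
turn/0.5 [0.002 0.005 0.001] shift/0.2 [-0.    -0.001 -0.006]
```

View pics/g1.png

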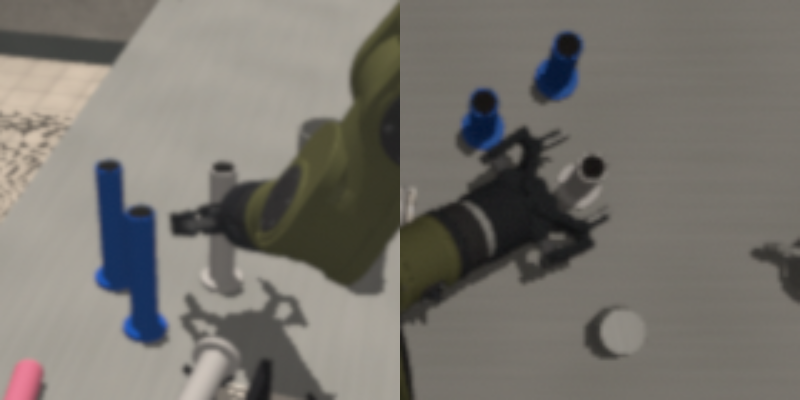

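The crops show the open fingers straddling the tube, which is at about (590,170) in the right panel. The blue look-alikes and the shaker are clear. Now I close, then lift.

>>> carry_out([
  [[0,0,0,0,0,0,0.6],[0,0,0,0,0,0,0.4],[0,0,0,0,0,0,0.2],[0,0,0,0,0,0,0],[0,0,0,0,0,0,0],[0,0,0,0,0,0,0],[0,0,0,0,0,0,0],[0,0,0,0,0,0,0]],
], newtons=60)

```text
time: 9.05
eef_pos: [0.6367, -0.1457, 0.0945]
ee_rot: [0.434, 0.433, 0.75, -0.25]
contact_force: [0.1, 0.7, 1.4]
opening: 0.349
finger_force: 58.8
```

>>> carry_out([
  [[0,0,0,0,0,0,0],[0,0,0,0,0,0.1,0],[0,0,0,0,0,0.25,0],[0,0,0,0,0,0.45,0],[0,0,0,0,0,0.65,0],[0,0,0,0,0,0.85,0],[0,0,0,0,0,1,0],[0,0,0,0,0,1,0]],
])

```text
time: 9.85
eef_pos: [0.6385, -0.1455, 0.2999]
ee_rot: [0.437, 0.434, 0.748, -0.248]
contact_force: [0.3, -0.3, -0.8]
opening: 0.344
finger_force: 59.2
```

```bash
cat >> h.py <<'E'
# tube mid in the tool frame as gripped: grip pose p=(.6368,-.146,.0956)
MID=R1.inv().apply(T+[0,0,.08]-[.6368,-.146,.0956])
def tube_axis(names=("side","top"),rad=.06):
    """fit tube axis from depth near expected tube"""
    p,R=cur(); m=p+R.apply(MID); u=R.apply(R1.inv().apply(K)); print("expected mid",m.round(4),"u",u.round(3))
    for n in names:
        f=grab_frame(n); W=cloud(f).reshape(-1,3); C=f["image"].reshape(-1,3).astype(int)
        s=(W-m)@u; rr=np.linalg.norm((W-m)-s[:,None]*u,axis=1)
        k=(rr<.03)&(np.abs(s)<.075)&(C.max(1)>75)&(np.ptp(C,axis=1)<30)
        Q=W[k]; 
        if len(Q)<30: print(n,len(Q)); continue
        f=lambda x:np.linalg.norm(np.cross(Q-(m+x[:3]),(u+x[3:])/np.linalg.norm(u+x[3:])),axis=1)-.016
        from scipy.optimize import least_squares
        r=least_squares(lambda x:np.r_[f(x)*1000,(x[:3]@u)*1e3,(x[3:]@u)*1e3,x*5],np.zeros(6),loss="soft_l1")
        print(n,len(Q),"s",s[k].min().round(3),s[k].max().round(3),"dmid mm",(r.x[:3]*1000).round(1),"du",r.x[3:].round(3))
E
python3 - <<'E'
from h import *
print(ctrl.read_state()["q"].round(3),MID); tube_axis()
g=EC-.0+.0; tgt=lambda z: EC+[0,0,z]-R2.apply(MID)
print(tgt(0)); plan(tgt(.15),R2)
E
```

```text
[ 0.192  0.105 -0.598  0.344 -0.961  0.966] [ 0.0181741  -0.00015692 -0.00027846]
expected mid [ 0.6339 -0.1375  0.2842] u [-0.009  0.     1.   ]
side 482 s -0.075 0.075 dmid mm [ 3.  -4.1  0. ] du [ 0.025 -0.014  0.   ]
top 90 s -0.074 0.069 dmid mm [-0.8  1.  -0. ] du [-0.029 -0.042 -0.   ]
[0.47525242 0.13780303 0.0406718 ]
turn/0.5 [ 3.123  0.641 -1.008] shift/0.2 [-0.806  1.417 -0.518]
```

>>> carry_out([
  [[0.13,0.03,-0.04,-0.03,0.05,0,0],[0.26,0.05,-0.08,-0.07,0.12,0,0],[0.39,0.08,-0.13,-0.1,0.18,0,0],[0.52,0.11,-0.17,-0.13,0.24,0,0],[0.65,0.13,-0.21,-0.17,0.3,0,0],[0.78,0.16,-0.252,-0.2,0.354,0,0],[0.78,0.16,-0.252,-0.2,0.354,0,0],[0.78,0.16,-0.252,-0.2,0.354,0,0]],
])

```text
time: 10.75
eef_pos: [0.5961, -0.0754, 0.2926]
ee_rot: [0.295, 0.544, 0.772, -0.145]
contact_force: [-0.1, 0.2, -0.2]
opening: 0.345
finger_force: 59.3
```

>>> carry_out([
  [[0.13,0.03,-0.04,-0.03,0.05,0,0],[0.26,0.05,-0.08,-0.07,0.12,0,0],[0.39,0.08,-0.13,-0.1,0.18,0,0],[0.52,0.11,-0.17,-0.13,0.24,0,0],[0.65,0.13,-0.21,-0.17,0.3,0,0],[0.78,0.16,-0.252,-0.2,0.354,0,0],[0.78,0.16,-0.252,-0.2,0.354,0,0],[0.78,0.16,-0.252,-0.2,0.354,0,0]],
])

```text
time: 11.55
eef_pos: [0.5564, -0.0049, 0.2932]
ee_rot: [0.144, 0.632, 0.761, -0.033]
contact_force: [0.4, -0.3, -1.6]
opening: 0.34
finger_force: 59.3
```

>>> carry_out([
  [[0.13,0.03,-0.04,-0.03,0.05,0,0],[0.26,0.05,-0.08,-0.07,0.12,0,0],[0.39,0.08,-0.13,-0.1,0.18,0,0],[0.52,0.11,-0.17,-0.13,0.24,0,0],[0.65,0.13,-0.21,-0.17,0.3,0,0],[0.78,0.16,-0.252,-0.2,0.354,0,0],[0.78,0.16,-0.252,-0.2,0.354,0,0],[0.78,0.16,-0.252,-0.2,0.354,0,0]],
])

```text
time: 12.35
eef_pos: [0.5166, 0.0659, 0.2936]
ee_rot: [-0.013, 0.692, 0.717, 0.081]
contact_force: [-1.0, -0.9, -0.4]
opening: 0.35
finger_force: 59.3
```

```bash
python3 - <<'E'
from h import *
print(ctrl.read_state()["q"].round(3)); tgt=lambda z: EC+[0,0,z]-R2.apply(MID)
plan(tgt(.15),R2)
E
```

```text
[ 0.046  0.058 -0.247  1.165  0.13   1.589]
turn/0.5 [ 0.791  0.159 -0.254] shift/0.2 [-0.207  0.359 -0.514]
```

Now the last quarter of the turn, then I descend to 10 cm above the cradle and look.

>>> carry_out([
  [[0.13,0.03,-0.04,-0.03,0.05,0,0],[0.26,0.05,-0.08,-0.07,0.12,0,0],[0.39,0.08,-0.13,-0.1,0.18,-0.05,0],[0.52,0.11,-0.17,-0.13,0.24,-0.15,0],[0.65,0.13,-0.21,-0.17,0.3,-0.3,0],[0.791,0.159,-0.254,-0.207,0.359,-0.45,0],[0.791,0.159,-0.254,-0.207,0.359,-0.51,0],[0.791,0.159,-0.254,-0.207,0.359,-0.51,0]],
])

```text
time: 13.15
eef_pos: [0.4741, 0.138, 0.1904]
ee_rot: [-0.173, 0.723, 0.64, 0.193]
contact_force: [-1.0, 0.5, -1.3]
opening: 0.347
finger_force: 59.4
```

```bash
python3 - <<'E'
from h import *
print(ctrl.read_state()["q"].round(3)); tgt=lambda z: EC+[0,0,z]-R2.apply(MID)
plan(tgt(0),R2); tube_axis()
F=[grab_frame(n) for n in("side","top")]
I=F[0]["image"][170:330,220:380]; J=F[1]["image"][190:290,190:290]
cv2.imwrite("pics/p1.png",np.hstack([cv2.resize(I,(400,400)),cv2.resize(J,(400,400))]))
for f in F:
    W=cloud(f).reshape(-1,3); 
    k=np.abs(W-H-[0,0,.008])@np.ones(3)<.08; k&=(np.abs(W[:,2]-.098)<.012)&(np.abs((W-H)@CX)<.02)&(np.abs((W-H)@CY)<.045); print("handle",k.sum(),cv2.minAreaRect(W[k][:,:2].astype(np.float32)) if k.sum()>5 else 0)
E
```

```text
[-0.049  0.097 -0.536  0.899  0.522  1.653]
turn/0.5 [-0.    -0.005 -0.   ] shift/0.2 [ 0.006 -0.001 -0.749]
expected mid [0.4759 0.1535 0.1998] u [-0.12  -0.993  0.   ]
side 684 s -0.075 0.074 dmid mm [-0.1  0.  -5.1] du [ 0.015 -0.002 -0.008]
top 449 s -0.075 0.028 dmid mm [ 0.2 -0.  -1.9] du [ 0.015 -0.002 -0.009]
handle 158 ((0.5418354272842407, 0.14473216235637665), (0.07212339341640472, 0.012617276981472969), 83.24608612060547)
handle 63 ((0.5419673323631287, 0.15447521209716797), (0.04989039897918701, 0.011616481468081474), 83.33008575439453)
```

View pics/p1.png

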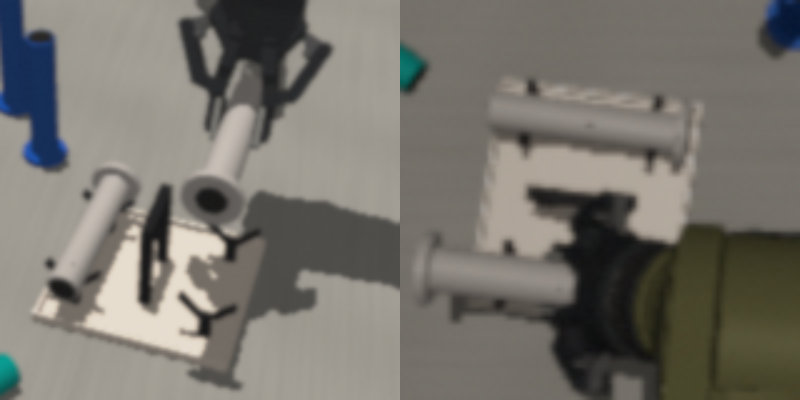

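The crops show the tube horizontal above the empty cradle, parallel to it, with its flange toward +y. The fit puts it about 0.8° off in yaw and a few mm low. I correct the yaw, descend, then feel for contact.

>>> carry_out([
  [[0,0,-0.01,0,0,-0.08,0],[0,0,-0.02,0.006,0,-0.2,0],[0,0,-0.03,0.006,0,-0.35,0],[0,0,-0.03,0.006,0,-0.5,0],[0,0,-0.03,0.006,0,-0.6,0],[0,0,-0.03,0.006,0,-0.66,0],[0,0,-0.03,0.006,0,-0.68,0],[0,0,-0.03,0.006,0,-0.68,0]],
])

```text
time: 14.15
eef_pos: [0.4773, 0.1385, 0.057]
ee_rot: [-0.171, 0.727, 0.635, 0.196]
contact_force: [0.2, 0.5, -1.1]
opening: 0.346
finger_force: 59.4
```

```bash
python3 - <<'E'
from h import *
tgt=lambda z: EC+[0,0,z]-R2.apply(MID)
plan(tgt(0),R2); tube_axis()
F=[grab_frame(n) for n in("side","top")]
I=F[0]["image"][210:330,240:360]; J=F[1]["image"][200:290,190:280]
cv2.imwrite("pics/p2.png",np.hstack([cv2.resize(I,(400,400)),cv2.resize(J,(400,400))]))
E
```

```text
turn/0.5 [-0.005  0.003  0.031] shift/0.2 [-0.01  -0.003 -0.081]
expected mid [0.4792 0.1539 0.0663] u [-0.135 -0.991 -0.003]
side 646 s -0.075 0.075 dmid mm [-0.2  0.  -5.1] du [ 0.019 -0.003 -0.005]
top 369 s -0.075 0.029 dmid mm [-1.   0.1 -3.9] du [ 0.016 -0.002 -0.015]
```

View pics/p2.png

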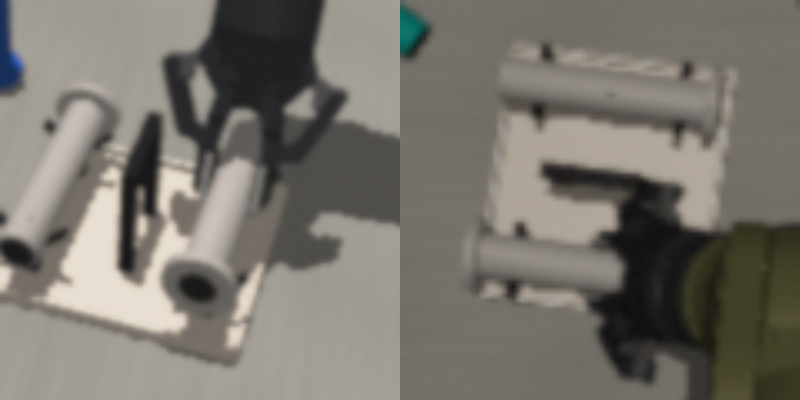

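The tube is aligned with its axis about 12 mm above seated, and the flange is outside the supports. I lower it slowly.

>>> carry_out([
  [[0,0,0,-0.006,-0.002,-0.01,0],[0,0,0,-0.006,-0.002,-0.02,0],[0,0,0,-0.006,-0.002,-0.03,0],[0,0,0,-0.006,-0.002,-0.037,0],[0,0,0,-0.006,-0.002,-0.043,0],[0,0,0,-0.006,-0.002,-0.049,0],[0,0,0,-0.006,-0.002,-0.049,0],[0,0,0,-0.006,-0.002,-0.049,0]],
])

```text
time: 15.15
eef_pos: [0.4756, 0.1381, 0.0467]
ee_rot: [-0.171, 0.728, 0.635, 0.196]
contact_force: [1.1, 0.8, -1.0]
opening: 0.348
finger_force: 59.5
```

>>> carry_out([
  [[0,0,0,0,0,-0.002,0],[0,0,0,0,0,-0.004,0],[0,0,0,0,0,-0.006,0],[0,0,0,0,0,-0.008,0],[0,0,0,0,0,-0.01,0],[0,0,0,0,0,-0.01,0],[0,0,0,0,0,-0.01,0],[0,0,0,0,0,-0.01,0]],
])

```text
time: 15.95
eef_pos: [0.4761, 0.1382, 0.0458]
ee_rot: [-0.171, 0.727, 0.635, 0.197]
contact_force: [-0.8, -2.9, 12.5]
opening: 0.347
finger_force: 61.2
```

```bash
python3 - <<'E'
from h import *
s=ctrl.read_state(); print(s["contact_force"].round(2),s["torque"].round(3),s["eef_pos"].round(4)); tube_axis()
E
```

```text
[-0.79 -2.93 12.54] [-0.082  0.181  0.256] [0.4761 0.1382 0.0458]
expected mid [0.4781 0.1536 0.0552] u [-0.136 -0.991 -0.004]
side 667 s -0.075 0.075 dmid mm [-0.2  0.1 -5.2] du [ 0.015 -0.002 -0.001]
top 367 s -0.075 0.03 dmid mm [-0.9  0.1 -4. ] du [ 0.024 -0.003 -0.005]
```

Contact is 12.5 N with the tube axis at about 50 mm, so it is seated. I release with a partial opening, to stay clear of the handle, and back out along the tool axis.

>>> carry_out([
  [[0,0,0,0,0,0,0.4],[0,0,0,0,0,0,0.5],[0,0,0,0,0,0,0.6],[0,0,0,0,0,0,0.65],[0,0,0,0,0,0,0.65],[0,0,0,0,0,0,0.65],[0,0,0,0,0,0,0.65],[0,0,0,0,0,0,0.65]],
])

```text
time: 16.85
eef_pos: [0.4747, 0.1381, 0.0443]
ee_rot: [-0.171, 0.728, 0.635, 0.196]
contact_force: [-2.6, 0.1, -1.1]
opening: 0.651
finger_force: 0.0
```

>>> carry_out([
  [[0,0,0,0,-0.02,0.04,0.65],[0,0,0,-0.005,-0.06,0.1,0.65],[0,0,0,-0.01,-0.12,0.2,0.65],[0,0,0,-0.02,-0.2,0.35,0.65],[0,0,0,-0.03,-0.3,0.5,0.65],[0,0,0,-0.04,-0.4,0.7,0.65],[0,0,0,-0.05,-0.45,0.8,0.65],[0,0,0,-0.05,-0.45,0.8,0.65]],
])

```text
time: 17.65
eef_pos: [0.4684, 0.0461, 0.2087]
ee_rot: [-0.168, 0.728, 0.635, 0.199]
contact_force: [0.1, -0.2, -0.4]
opening: 0.646
finger_force: 0.0
```

```bash
cat > look.py <<'E'
from h import *; import sys
F=[grab_frame(n) for n in("side","top")]
I=F[0]["image"][190:330,220:360]; J=F[1]["image"][190:290,190:290]
cv2.imwrite(f"pics/{sys.argv[1]}.png",np.hstack([cv2.resize(I,(400,400)),cv2.resize(J,(400,400))]))
for f in F:
    W=cloud(f).reshape(-1,3); L=W-H; lx,ly=L@CX,L@CY
    k=(np.abs(W[:,2]-.095)<.015)&(np.abs(lx)<.015)&(np.abs(ly)<.042); print("handle",k.sum(),cv2.minAreaRect(W[k][:,:2].astype(np.float32)))
    for c in(-.065,.065):
        k=(np.abs(lx-c)<.03)&(np.abs(ly)<.1)&(W[:,2]>.056)&(W[:,2]<.085)
        print(" tube",c,k.sum(),"lx",lx[k].mean().round(4),"ly",ly[k].min().round(3),ly[k].max().round(3),"z",np.percentile(W[k][:,2],90).round(3),"slope",np.polyfit(ly[k],W[k][:,2],1)[0].round(3),np.polyfit(ly[k],lx[k],1)[0].round(3))
E
python3 look.py q1; python3 - <<'E'
from h import *
s=ctrl.read_state(); print(s["q"].round(3))
RH=rot(CX,-K); plan(H+[0,0,.12],RH)
E
```

```text
handle 181 ((0.5427786111831665, 0.14507612586021423), (0.07222248613834381, 0.012774957343935966), 84.03034210205078)
 tube -0.065 682 lx -0.0648 ly -0.081 0.081 z 0.068 slope 0.02 -0.009
 tube 0.065 637 lx 0.0642 ly -0.081 0.081 z 0.067 slope -0.021 -0.008
handle 97 ((0.5419870615005493, 0.14544682204723358), (0.06907784938812256, 0.012175154872238636), 83.72721862792969)
 tube -0.065 500 lx -0.0644 ly -0.079 0.081 z 0.07 slope 0.021 -0.007
 tube 0.065 475 lx 0.0647 ly -0.079 0.081 z 0.07 slope -0.019 -0.008
[-0.25   0.112 -0.484  1.037  0.523  1.441]
turn/0.5 [-1.043  0.14   0.031] shift/0.2 [0.377 0.49  0.024]
```

View pics/q1.png

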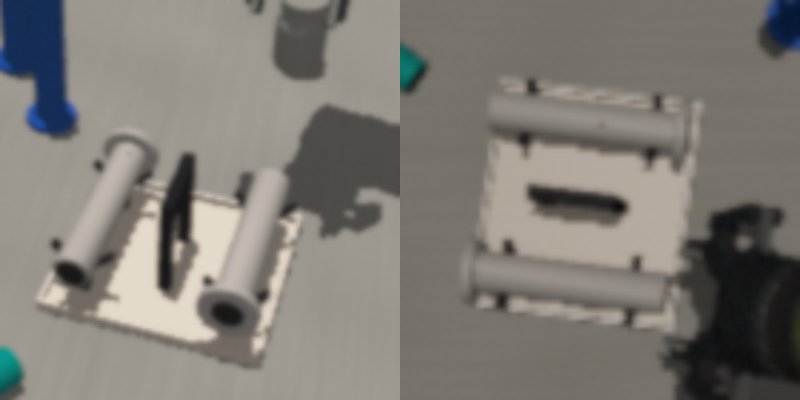

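The crops show both tubes lying in their cradles, both horizontal, each spanning about ±80 mm. The carrier yaw is now about -6.4° and the handle is at (0.542, 0.145). Next I go above the handle with the tool down.

>>> carry_out([
  [[-0.1,0.01,0,0.03,0.04,0.03,0.5],[-0.2,0.03,0.01,0.06,0.08,0.03,0.5],[-0.3,0.04,0.01,0.1,0.13,0.03,0.5],[-0.4,0.05,0.02,0.14,0.18,0.03,0.5],[-0.52,0.07,0.02,0.19,0.25,0.03,0.5],[-0.52,0.07,0.02,0.19,0.25,0.03,0.5],[-0.52,0.07,0.02,0.19,0.25,0.03,0.5],[-0.52,0.07,0.02,0.19,0.25,0.03,0.5]],
])

```text
time: 18.55
eef_pos: [0.5022, 0.0979, 0.2095]
ee_rot: [-0.088, 0.744, 0.655, 0.098]
contact_force: [-0.1, 0.4, -0.5]
opening: 0.497
finger_force: 0.0
```

>>> carry_out([
  [[-0.1,0.01,0,0.03,0.04,0,0.5],[-0.2,0.03,0.01,0.06,0.08,0,0.5],[-0.3,0.04,0.01,0.1,0.13,0,0.5],[-0.4,0.05,0.02,0.14,0.18,0,0.5],[-0.52,0.07,0.02,0.19,0.24,0,0.5],[-0.52,0.07,0.02,0.19,0.24,0,0.5],[-0.52,0.07,0.02,0.19,0.24,0,0.5],[-0.52,0.07,0.02,0.19,0.24,0,0.5]],
])

```text
time: 19.35
eef_pos: [0.5405, 0.1449, 0.2101]
ee_rot: [-0.003, 0.748, 0.664, -0.001]
contact_force: [-0.3, -0.0, 0.6]
opening: 0.501
finger_force: 0.0
```

```bash
cat > hp.py <<'E'
from h import *
yaw=np.radians(-6.4); X=[np.cos(yaw),np.sin(yaw),0]; H2=np.array([.5421,.1452,.078])
s=ctrl.read_state(); print(s["time"],s["opening"],s["contact_force"].round(1)); plan(H2,rot(X,-K))
E
python3 hp.py
```

```text
19.35 0.5011597589107247 [-0.3 -0.   0.6]
turn/0.5 [-0.005 -0.01   0.013] shift/0.2 [ 0.008  0.001 -0.661]
```

>>> carry_out([
  [[-0.005,-0.01,0.013,0.008,0.001,-0.08,0.5],[-0.005,-0.01,0.013,0.008,0.001,-0.2,0.5],[-0.005,-0.01,0.013,0.008,0.001,-0.32,0.5],[-0.005,-0.01,0.013,0.008,0.001,-0.44,0.5],[-0.005,-0.01,0.013,0.008,0.001,-0.54,0.5],[-0.005,-0.01,0.013,0.008,0.001,-0.62,0.5],[-0.005,-0.01,0.013,0.008,0.001,-0.66,0.5],[-0.005,-0.01,0.013,0.008,0.001,-0.66,0.5]],
])

```text
time: 20.15
eef_pos: [0.5416, 0.1452, 0.0777]
ee_rot: [-0.0, 0.745, 0.667, -0.001]
contact_force: [0.1, -0.4, 0.8]
opening: 0.498
finger_force: 0.0
```

```bash
python3 hp.py; python3 look.py q2
```

```text
20.15 0.4975333816059473 [ 0.1 -0.4  0.8]
turn/0.5 [ 0.001 -0.002 -0.   ] shift/0.2 [0.002 0.    0.002]
handle 175 ((0.5425565838813782, 0.14394080638885498), (0.07206760346889496, 0.01240665465593338), 84.24333190917969)
 tube -0.065 682 lx -0.0647 ly -0.083 0.081 z 0.069 slope 0.021 -0.007
 tube 0.065 488 lx 0.0638 ly -0.083 0.081 z 0.066 slope -0.018 -0.001
handle 22 ((0.5390790700912476, 0.11958292126655579), (0.01657787710428238, 0.012104958295822144), 82.23379516601562)
 tube -0.065 227 lx -0.0638 ly -0.079 -0.003 z 0.069 slope -0.004 0.0
 tube 0.065 262 lx 0.0655 ly -0.079 0.02 z 0.071 slope -0.068 0.04
```

View pics/q2.png

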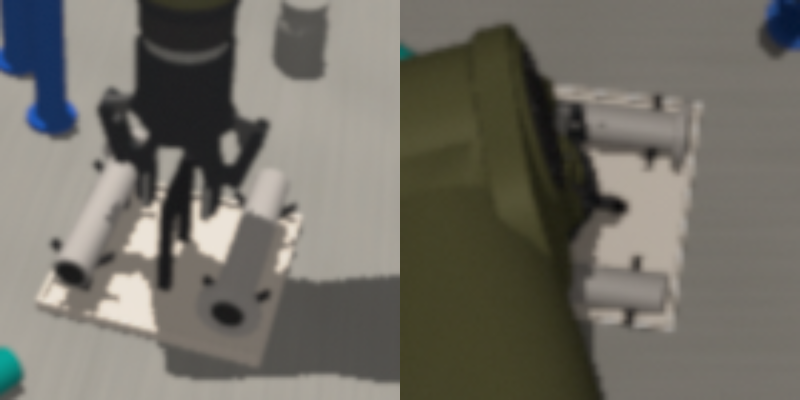

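The side crop shows the handle bar between the fingers at about (175,200), with the fingers clear of both tubes. I close at 110 N and lift slowly.

>>> carry_out([
  [[0,0,0,0,0,0,0.4],[0,0,0,0,0,0,0.3],[0,0,0,0,0,0,0.2],[0,0,0,0,0,0,0.1],[0,0,0,0,0,0,0],[0,0,0,0,0,0,0],[0,0,0,0,0,0,0],[0,0,0,0,0,0,0]],
], newtons=110)

```text
time: 21.05
eef_pos: [0.5433, 0.1464, 0.0793]
ee_rot: [0.001, 0.745, 0.667, 0.001]
contact_force: [-1.1, -0.8, 6.6]
opening: 0.121
finger_force: 107.2
```

>>> carry_out([
  [[0,0,0,0,0,0.005,0],[0,0,0,0,0,0.015,0],[0,0,0,0,0,0.03,0],[0,0,0,0,0,0.05,0],[0,0,0,0,0,0.075,0],[0,0,0,0,0,0.09,0],[0,0,0,0,0,0.1,0],[0,0,0,0,0,0.1,0]],
])

```text
time: 21.85
eef_pos: [0.543, 0.1464, 0.099]
ee_rot: [0.001, 0.745, 0.667, 0.001]
contact_force: [-0.4, -0.0, -7.0]
opening: 0.124
finger_force: 107.2
```

```bash
cat > tilt.py <<'E'
from h import *
p,R=cur(); dz=p[2]-.0777; s=ctrl.read_state(); print(s["time"],"dz",dz.round(4),s["torque"].round(3),s["opening"].round(3)); 
yaw=np.radians(-6.4); X=np.array([np.cos(yaw),np.sin(yaw),0]);Y=np.array([-X[1],X[0],0])
print("tool z",R.apply([0,0,1]).round(4))
f=grab_frame("side"); W=cloud(f).reshape(-1,3); C=f["image"].reshape(-1,3).astype(int)
L=W-[p[0],p[1],dz]; lx,ly=L@X,L@Y
k=(np.abs(lx)<.1)&(np.abs(ly)<.09)&(L[:,2]<.02)&(L[:,2]>-.012)&(C.min(1)>90)
# tray floor plane
A=np.c_[lx[k],ly[k],np.ones(k.sum())]
for _ in range(4):
    c=np.linalg.lstsq(A,L[k][:,2],rcond=None)[0]; r=np.abs(A@c-L[k][:,2]); i=np.where(k)[0][r<.004]; k=np.zeros_like(k); k[i]=1; A=np.c_[lx[k],ly[k],np.ones(k.sum())]
print("floor",k.sum(),"slope x,y",c[:2].round(3),"h",c[2].round(4))
for c0 in(-.065,.065):
    k=(np.abs(lx-c0)<.03)&(np.abs(ly)<.1)&(L[:,2]>.05)&(L[:,2]<.085)
    print("tube",c0,k.sum(),lx[k].mean().round(4),ly[k].min().round(3),ly[k].max().round(3),np.percentile(L[k][:,2],90).round(3))
cv2.imwrite("pics/last.png",cv2.resize(f["image"][130:330,180:400],None,fx=2.5,fy=2.5))
E
python3 tilt.py
```

```text
Traceback (most recent call last):
  File "tilt.py", line 2, in <module>
    p,R=cur(); dz=p[2]-.0777; s=ctrl.read_state(); print(s["time"],"dz",dz.round(4),s["torque"].round(3),s["opening"].round(3));
                                                                                                         ^^^^^^^^^^^^^^^^^^
AttributeError: 'float' object has no attribute 'round'
```

```bash
sed -i 's/,s\["opening"\].round(3)//' tilt.py; python3 tilt.py
```

```text
21.85 dz 0.0213 [ 0.041  0.016 -0.017]
tool z [ 0.0019  0.     -1.    ]
floor 2056 slope x,y [-0.002  0.001] h 0.0038
tube -0.065 764 -0.0669 -0.081 0.08 0.066
tube 0.065 584 0.0625 -0.082 0.079 0.064
```

The carrier is level, in the air, and carries the full 7 N load. I raise it further, smoothly.

>>> carry_out([
  [[0,0,0,0,0,0.02,0],[0,0,0,0,0,0.06,0],[0,0,0,0,0,0.12,0],[0,0,0,0,0,0.19,0],[0,0,0,0,0,0.26,0],[0,0,0,0,0,0.31,0],[0,0,0,0,0,0.34,0],[0,0,0,0,0,0.35,0]],
])

```text
time: 22.7
eef_pos: [0.5432, 0.1464, 0.1696]
ee_rot: [0.001, 0.745, 0.667, 0.001]
contact_force: [-0.2, -0.9, -6.8]
opening: 0.117
finger_force: 107.4
```

>>> carry_out([
  [[0,0,0,0,0,0.02,0],[0,0,0,0,0,0.06,0],[0,0,0,0,0,0.12,0],[0,0,0,0,0,0.17,0],[0,0,0,0,0,0.21,0],[0,0,0,0,0,0.24,0],[0,0,0,0,0,0.25,0],[0,0,0,0,0,0.25,0]],
])

```text
time: 23.5
eef_pos: [0.5428, 0.1463, 0.2188]
ee_rot: [0.001, 0.745, 0.667, 0.001]
contact_force: [0.6, 0.7, -7.2]
opening: 0.123
finger_force: 107.4
```

>>> carry_out([
  [[0,0,0,0,0,0,0],[0,0,0,0,0,0,0],[0,0,0,0,0,0,0],[0,0,0,0,0,0,0],[0,0,0,0,0,0,0],[0,0,0,0,0,0,0],[0,0,0,0,0,0,0],[0,0,0,0,0,0,0]],
])

```text
time: 24.3
eef_pos: [0.5427, 0.1463, 0.2186]
ee_rot: [0.0, 0.745, 0.667, 0.0]
contact_force: [0.3, -0.1, -7.4]
opening: 0.115
finger_force: 107.4
```

```bash
python3 tilt.py
```

```text
24.3 dz 0.1409 [0.053 0.037 0.026]
tool z [ 1.2e-03 -1.0e-04 -1.0e+00]
floor 2243 slope x,y [-0.001  0.   ] h 0.0038
tube -0.065 821 -0.0667 -0.082 0.081 0.067
tube 0.065 676 0.0619 -0.079 0.08 0.064
```

View pics/last.png

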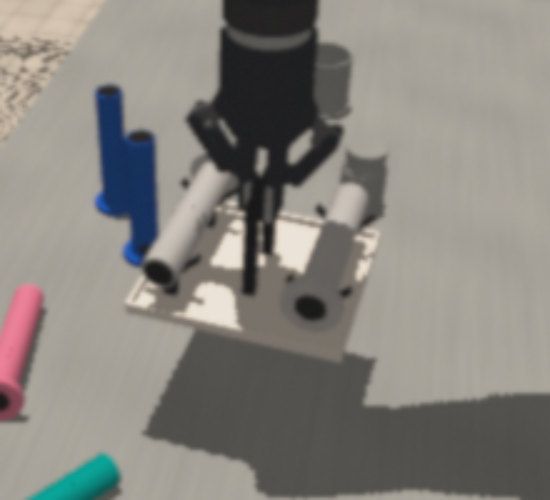

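The carrier hangs level about 14 cm up with both tubes in their cradles, at (195,230) and (330,250). I hand in.

```bash
python3 -c "
from plant import ctrl
print(ctrl.sign_off())"
```

```text
the job is handed in; nothing more can be done
None
```

The job is handed in: the standing tube lies in the empty cradle beside the other one, and the arm holds the carrier by its handle, level and about 14 cm off the bench, after 24 s of arm time.

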